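Set the depth stop of a terrine press on its mould

ROBOT

A 6-joint arm with a two-finger parallel gripper is mounted at the origin on the work surface. World frame = base frame: x ahead of the robot, y to its left, z up, the work surface at z = 0. Lengths are in m, angles in rad, forces in N, time in s.
With the tool pointing down it reaches from about 0.3 to 0.825 m from the base axis. Payload 5.4 kg.
Tool frame: the origin (TCP) lies at the very end of the fingers, on their centre line; the grasp point (between the pads) lies 19 mm behind it (env.hold_point_z is the distance from the TCP to the grasp point, in m); z points along the fingers, x is the direction in which the jaws open and shut, and the axes are right-handed (so a half turn about z gives the same grasp; the last joint's range is limited). The gripper opens to 92 mm and grips with 3 to 60 N. Pads are 20 mm wide; open, the fingers measure 128 mm over their backs; the gripper's body (75 mm by 189 mm) begins 69 mm behind the grasp point.
Start: joints at [1.09, 0.158, 1.597, -0, 1.386, -0.21], TCP at [0.154, 0.554, 0.192] pointing down, gripper open.
Joint ranges: [-2.91, 2.91], [-0.94, 2.29], [0.18, 2.7], [-1.29, 4.43], [0.17, 2.64], [-3, 3]. Speed limits (rad/s): [2.57, 2.57, 3.14, 3.14, 3.14, 3.14].

INTERFACE

Orientations are given as a unit quaternion [x, y, z, w].
In Python, from plant import env, grip, capture, camera_info, hand_in, look_for, landmark_of, current_t, current_q, current_qd, current_tau, current_eef_pos, current_eef_rot, current_ft_force, current_ft_torque, current_finger_gap gives the robot as it stands. Calls block until the motion is done:
- env.move_to(position, orientation): joint-space move of the TCP to a pose.
- env.move_straight(position, ori=None, v=0.15, force_limit=None): straight line of the TCP; ori=None keeps the orientation; v is the mean speed in m/s. With force_limit (N) it stops when the force on the tool has changed by that much, and returns True; else False.
- env.move_j(angles): joint-space move.
- grip(opening, grip_force=None): finger opening in m; grip_force is the grip in N (None keeps the last); returns when the fingers have stopped.
- env.dwell(seconds).
- env.ik(position, orientation): joint angles nearest the present ones, or None.
- capture(name): name is "scene" or "top"; returns (picture, depth): 420x560x3 uint8, red, green, blue; 420x560 float32, m along the optical axis (not along the pixel's ray), 0 where there is no reading.
- camera_info(name): a dict with "camera_matrix" (3x3 intrinsics, pixels), "world_from_camera" (4x4, takes a point from camera to world coordinates). Camera axes: x right, y down, z forward; pixel columns grow to the right and rows downward; lengths in m; the calibration is good to about 2 mm. A picture is of the moment at which its call begins. camera_info takes no time and is no camera call.
A pose or a line that the arm cannot do raises env.Unreachable and nothing moves.
- hand_in(): hands the job in, once; it reports no verdict.
Trained networks look in the newest picture that a camera, given by its name, has taken for a name from the list of things; names that differ only in an ending like _2 or _b are one class to them, and where a whole thing is asked for, a point or a joint stands for the part that bears it (a point fixed in the world has none). Each returns a list of dicts, best first, with "score" (0 to 1); they miss things now and then, are a little off and sometimes report something else, mostly with a low value. They report only what shows in the picture. A call takes as long as a camera call. They do not tell look-alikes from the thing itself.
- look_for(camera, target): "extent" ([centre column, centre row, width, height] in pixels, round what is visible of it).
- landmark_of(camera, target): "position" ([column, row] in pixels: a listed point, or the origin of a listed thing).
Readings, each from a call of its own:
- current_t(): time.
- current_q(): joint angles.
- current_qd(): joint speeds.
- current_tau(): joint torques, N m.
- current_eef_pos(): TCP position.
- current_eef_rot(): TCP orientation.
- current_ft_force(): force on the tool from outside, world axes, zero at the start.
- current_ft_torque(): the same for the moment, N m.
- current_finger_gap(): finger opening in m.
Only numpy, scipy, OpenCV 4.12 (cv2) and the standard library are available. Lean on these libraries where they do the work, as an engineer would, in place of code of your own. Each camera call takes 0.05 s, during which the arm holds its last target. There are 200 camera calls.

TASK

On the kitchen counter stands a small terrine press. Raise its stop rod clear, set the closed steel terrine mould down (do not drop it) flat on the press's base, in line with the press and with its middle under the rod's foot, then lower the rod until the foot rests on the mould's lid, without forcing it, and after that swing the clamp lever all the way towards the back of the press to lock it. Leave the other things on the counter where they are.

Things in the scene. Friction and masses are not known exactly. Their poses are not given: they have to be found in the camera images.
- mould: The closed terrine mould: a plain steel box 150 mm long (its x), 56 wide (its y), 55 high, with a flat lid and a dark latch at each end (one solid piece, about 0.45 kg, the same either way round). Origin: centre of its underside; z up. It stands on the counter left or right of the press, long axis roughly along world x; an open tin stands on the other side.
- lid_top (a point): Centre of the top face of the mould's lid, 55 mm above the mould's origin.
- bed (a point): Point on the top of the press's base plate (20 mm above the counter), right below the stop rod's axis. Axes: x to the back of the press (where its column is), y to its left, z up. In this frame the base plate covers x -85 to 150 mm, y -80 to 80 mm. The mould goes with its middle here, its long axis along x.
- press: The press, grey, fixed. Origin 20 mm below point bed, same axes; open front at -x, facing the robot. Column x 107 to 143 mm, y -30 to 30. Overhanging head x -60 to 145, y -30 to 30, z 150 to 200 mm: it covers most of the mould's place, so a tool holding the mould there must grip it near its front end and lean 35 to 40 degrees back towards the front.
- rod (a joint): Stop rod, slides vertically in the head: 0 = fully up (foot 110 mm above the base plate), grows as it goes down, to 0.10 m. It stays where it is left (friction): about 10 N lifts it, about 4 N pushes it down. It touches the mould's lid at about 0.055 when the mould stands on the base. It starts low, at 0.065 to 0.095, too low for the mould.
- foot (a point): Centre of the underside of the stop rod's round foot (36 mm diameter, 8 mm thick).
- rod_top (a point): Centre of the top face of the black round knob on top of the stop rod: knob 40 mm diameter, 28 mm high below this point, then the 16 mm rod. Lies 215 mm above the foot.
- clamp (a joint): Clamp lever on top of the head, on a vertical axis, clockwise seen from above as it grows. 0 = loose: points forward-left of the press (135 degrees from the bed's x axis towards its y); 1.5 rad = hard stop, locked: points back-left. Starts at 0 to 0.25, stays where it is left (1.5 N at its knob moves it). It does not alter the rod's friction.
- clamp_knob (a point): On the axis of the upright black knob at the lever's end (22 mm diameter, from 17 mm below to 17 mm above this point), 110 mm from the pivot. The lever bar is 8 mm thick and its top lies 10 mm below this point.
- clamp_pivot (a point): Point on the lever's vertical turning axis, at the height of clamp_knob. The head's top face lies 29 mm below it.
- tin: Open dark-steel loaf tin, 150 x 85 x 50 mm, a bystander. Origin: centre of its underside.
- jar: Glass jar with steel cap, 60 mm diameter, 85 mm high, bystander behind on the left. Origin: centre of its underside.
- bottle: Green glass bottle, 60 mm diameter, 190 mm high, bystander behind on the right. Origin: centre of its underside.
- bowl: Small steel bowl, 120 mm wide, 50 mm high, bystander far on the left. Origin: centre of its underside.
- spatula: Black-handled spatula lying crosswise in front of the robot, bystander.
- mug: White mug, 80 mm diameter, 90 mm high, bystander behind the press. Origin: centre of its underside.
Not all that is in view belongs to the job. Leave any pink or purple look-alike of the mould alone.

How it is judged:
By the outcome, as a careful person would: the job done as asked, in the order asked, and still so for the second after the job is handed in, with the robot touching nothing.
It also fails if it takes over 69 s, if anything falls off the work surface, if the arm or the gripper's body presses on something with over 40 N, if the wrist force passes 120 N, or if a joint passes its speed limit or range.

## Working session

There is one attempt and no reset: what is moved stays moved. The work goes in short steps, each a Python script; the robot and the scene stay as the last script left them, time stands still between calls to the robot, and variables do not carry over. Pictures are saved under pics/ and viewed, about 8 in all and at most 12, crops included, and the job is handed in when it is done.

```bash
ls; mkdir -p pics; cat > h.py <<'E'
import numpy as np, cv2
from plant import *
def shot(cam,fn=None):
    im,d=capture(cam)
    if fn: cv2.imwrite('pics/'+fn,cv2.cvtColor(im,cv2.COLOR_RGB2BGR))
    return im,d
def ray(cam,uv):
    c=camera_info(cam);K=np.array(c["camera_matrix"]);T=np.array(c["world_from_camera"])
    r=T[:3,:3]@np.linalg.solve(K,[uv[0],uv[1],1.]); return T[:3,3],r
def at_z(cam,uv,z):
    o,r=ray(cam,uv); return o+r*(z-o[2])/r[2]
def tri(uv1,uv2,c1="scene",c2="top"):
    o1,r1=ray(c1,uv1);o2,r2=ray(c2,uv2)
    s=np.linalg.lstsq(np.c_[r1,-r2],o2-o1,rcond=None)[0]
    a,b=o1+s[0]*r1,o2+s[1]*r2
    return (a+b)/2,np.linalg.norm(a-b)
def cloud(cam,d):
    c=camera_info(cam);K=np.array(c["camera_matrix"]);T=np.array(c["world_from_camera"])
    v,u=np.mgrid[:d.shape[0],:d.shape[1]]
    p=np.stack([(u-K[0,2])/K[0,0]*d,(v-K[1,2])/K[1,1]*d,d],-1)
    w=p@T[:3,:3].T+T[:3,3]; w[d==0]=np.nan; return w
E
python3 - <<'E'
from h import *
np.set_printoptions(precision=3,suppress=True)
out=[]
for c in("scene","top"):
    im,d=shot(c,c+"1.png"); np.save(c+"_d.npy",d); np.save(c+"_i.npy",im)
    print(c,np.array(camera_info(c)["world_from_camera"]).tolist(),np.array(camera_info(c)["camera_matrix"])[0])
    for t in("mould","lid_top","bed","press","foot","rod_top","clamp_knob","clamp_pivot","tin"):
        print(t,[(round(r["score"],2),np.round(r["position"],1).tolist()) for r in landmark_of(c,t)[:3]])
print(current_t())
E
```

```text
pics
scene [[-0.08487096181631099, 0.846010433231973, -0.5263679955155174, 1.2218565175247644], [0.9963450598960262, 0.06693327117646326, -0.05307031967495352, 0.06412914208302654], [-0.009666512357515207, -0.5289482810939719, -0.8485990068734315, 1.38743601348126], [0.0, 0.0, 0.0, 1.0]] [484.417   0.    280.669]
mould [(0.9, [167.7, 191.2]), (0.74, [224.7, 177.9]), (0.73, [192.3, 232.8])]
lid_top [(0.89, [191.4, 225.1]), (0.62, [158.0, 183.0]), (0.56, [220.6, 166.4])]
bed [(0.95, [296.5, 253.3])]
press [(0.65, [298.9, 256.1])]
foot [(0.56, [408.1, 292.7])]
rod_top [(0.6, [295.7, 213.6]), (0.59, [328.7, 212.9])]
clamp_knob [(0.54, [326.7, 213.8]), (0.25, [293.0, 255.8])]
clamp_pivot [(0.84, [302.6, 237.4])]
tin [(0.57, [379.4, 255.1])]
top [[-0.01063236241006223, -0.9924263655570781, 0.1223799894457821, 0.38233908861547855], [-0.9999011122932635, 0.009425440935411434, -0.01043679538303022, -0.020109189400673307], [0.00920426554784609, -0.12247885536018743, -0.9924284414935834, 1.2576569899716716], [0.0, 0.0, 0.0, 1.0]] [419.563   0.    279.981]
mould [(0.93, [349.2, 306.8]), (0.92, [413.5, 279.8]), (0.68, [363.5, 233.1])]
lid_top [(0.92, [418.2, 281.4]), (0.86, [355.3, 306.5]), (0.85, [366.7, 230.9])]
bed [(0.96, [255.4, 209.4])]
press [(0.8, [255.8, 211.4]), (0.23, [369.4, 228.0])]
foot []
rod_top [(0.52, [250.3, 196.0])]
clamp_knob [(0.92, [216.5, 214.0])]
clamp_pivot [(0.91, [243.6, 178.1])]
tin [(0.88, [166.9, 223.1])]
1.0
```

View pics/scene1.png

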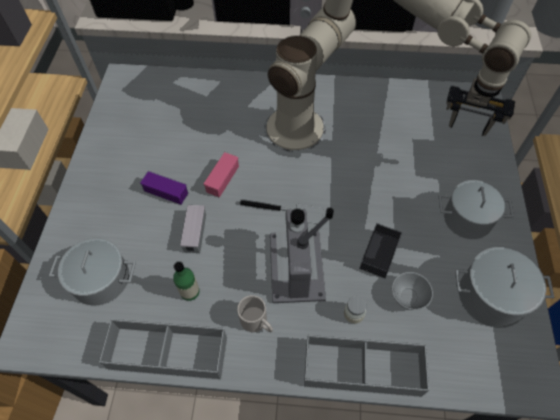

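View pics/top1.png

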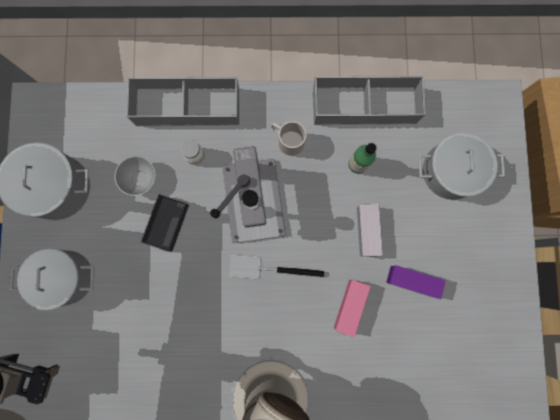

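```bash
python3 - <<'E'
from h import *
np.set_printoptions(precision=4,suppress=True)
I={c:np.load(c+"_i.npy") for c in("scene","top")};D={c:np.load(c+"_d.npy") for c in("scene","top")}
W={c:cloud(c,D[c]) for c in D}
a=cv2.resize(I["top"][190:350,325:455],None,fx=3,fy=3,interpolation=cv2.INTER_CUBIC)
b=cv2.resize(I["scene"][140:300,140:345],None,fx=2,fy=3,interpolation=cv2.INTER_CUBIC)
cv2.imwrite("pics/crop.png",np.hstack([a,b])[:,:,::-1])
for c in D:
    w=W[c].reshape(-1,3)
    ct=at_z("top",(370,230),.055); print("mould approx",ct)
    m=(abs(w[:,0]-ct[0])<.12)&(abs(w[:,1]-ct[1])<.07)&(abs(w[:,2]-.055)<.008)
    p=w[m]; r=cv2.minAreaRect((p[:,:2]*1000).astype(np.float32)); print(c,"lid",m.sum(),r,np.median(p[:,2]))
    bt=at_z("top",(255.4,209.4),.02); print("bed",bt)
    m=(np.linalg.norm(w[:,:2]-bt[:2],axis=1)<.22)
    for z0,z1,n in((.013,.027,"base"),(.212,.227,"head"),(.20,.23,"head2")):
        p=w[m&(w[:,2]>z0)&(w[:,2]<z1)]
        if len(p)>5: print(c,n,len(p),cv2.minAreaRect((p[:,:2]*1000).astype(np.float32)),np.median(p[:,2]))
print("bed scene",at_z("scene",(296.5,253.3),.02))
print("rodtop",tri((295.7,213.6),(250.3,196.0))); print("knob",tri((328,213.4),(216.5,214))); print("pivot",tri((302.6,237.4),(243.6,178.1)), at_z("top",(243.6,178.1),.249))
for c,uv in(("scene",(297,214)),("top",(250,197)),("top",(215,213)),("scene",(329,212))):
    print(c,uv,np.nanmedian(W[c][uv[1]-3:uv[1]+4,uv[0]-3:uv[0]+4].reshape(-1,3),axis=0))
w=W["top"].reshape(-1,3); bt=at_z("top",(255,209),.02); q=w[(np.linalg.norm(w[:,:2]-bt[:2],axis=1)<.2)]
print(np.histogram(q[:,2],bins=np.arange(0,.36,.01)))
E
```

```text
mould approx [ 0.4763 -0.2914  0.055 ]
scene lid 746 ((453.77423095703125, -300.65081787109375), (214.45156860351562, 82.92890930175781), 12.943537712097168) 0.055095425100085804
bed [0.5437 0.0399 0.02  ]
scene base 2183 ((550.178955078125, 82.85105895996094), (394.12255859375, 346.3465270996094), 0.3215780258178711) 0.02033248236853269
scene head 249 ((558.1323852539062, 92.86508178710938), (70.42068481445312, 115.48001861572266), 21.415983200073242) 0.21961480586819637
scene head2 805 ((585.9815673828125, 47.25217819213867), (128.03118896484375, 195.21974182128906), 72.68460845947266) 0.2039092576709034
mould approx [ 0.4763 -0.2914  0.055 ]
top lid 1046 ((450.30078125, -297.31109619140625), (208.798828125, 83.9728012084961), 14.618280410766602) 0.055706394145701554
bed [0.5437 0.0399 0.02  ]
top base 2672 ((547.0388793945312, 83.26546478271484), (348.9177551269531, 387.34588623046875), 89.61183166503906) 0.021108037249964018
top head 298 ((548.69140625, 93.16577911376953), (25.9641056060791, 133.07858276367188), 55.054908752441406) 0.22059410905031218
top head2 1194 ((578.0724487
[... 330 characters left out ...]
 np.float64(0.000441068534548362)) [0.5913 0.0573 0.249 ]
scene (297, 214) [0.5433 0.0397 0.2676]
top (250, 197) [0.5411 0.0406 0.2686]
top (215, 213) [0.5064 0.1267 0.2464]
scene (329, 212) [0.5144 0.127  0.2426]
(array([5908,  866, 1763,   10,   13,   11,   13,   11,   19,   12,    1,
          0,    0,    0,    2,    3,   10,   10,   14,  594,  887,  125,
        182,    6,   64,    9,  177,   39,    0,    0,    0,    0,    0,
          0,    0]), array([0.  , 0.01, 0.02, 0.03, 0.04, 0.05, 0.06, 0.07, 0.08, 0.09, 0.1 ,
       0.11, 0.12, 0.13, 0.14, 0.15, 0.16, 0.17, 0.18, 0.19, 0.2 , 0.21,
       0.22, 0.23, 0.24, 0.25, 0.26, 0.27, 0.28, 0.29, 0.3 , 0.31, 0.32,
       0.33, 0.34, 0.35]))
```

View pics/crop.png

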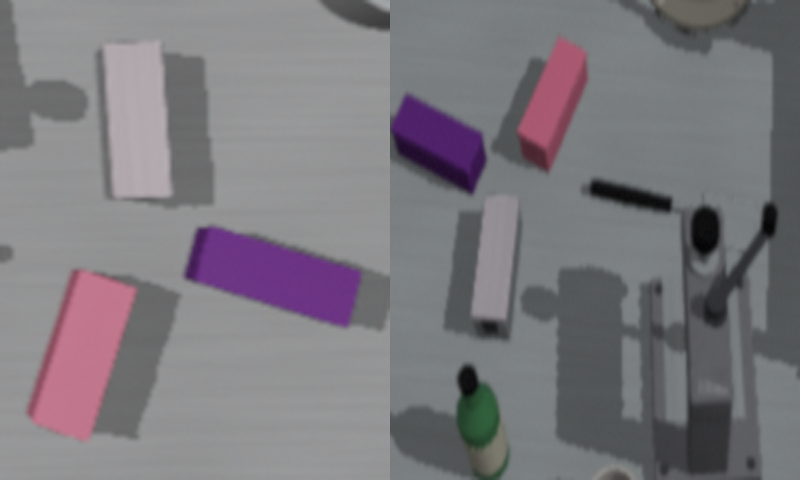

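Candidates: the pale grey box at top (370,230), hot pink at (352,308), purple at (415,282). The grey one, with its dark end latch, stands right of the press with the tin on the other side, so it is the mould. Next I'll fit the poses more exactly.

```bash
python3 - <<'E'
from h import *
np.set_printoptions(precision=4,suppress=True)
from scipy.optimize import minimize
def comp(w,z0,z1,c,R):
    m=((w[...,2]>z0)&(w[...,2]<z1)&(np.hypot(w[...,0]-c[0],w[...,1]-c[1])<R)).astype(np.uint8)
    m=cv2.morphologyEx(m,cv2.MORPH_OPEN,np.ones((2,2)))
    n,l,s,_=cv2.connectedComponentsWithStats(m,connectivity=4); k=1+s[1:,4].argmax(); return w[l==k]
for c in("scene","top"):
    w=cloud(c,np.load(c+"_d.npy"))
    for n,z0,z1,ct,R in(("mould",.048,.063,(.476,-.291),.1),("base",.0135,.03,(.575,.04),.2),("head",.19,.209,(.58,.04),.16),("tin",.04,.06,(.49,.25),.12)):
        p=comp(w,z0,z1,ct,R); r=cv2.minAreaRect((p[:,:2]*1000).astype(np.float32))
        q=p[:,:2]-p[:,:2].mean(0); ev,V=np.linalg.eigh(q.T@q); d=V[:,1]
        print(c,n,len(p),np.round(r[0],1),np.round(r[1],1),round(r[2],1),"pca",np.degrees(np.arctan(d[1]/d[0])),p.mean(0))
    m=(w[...,2]>.262)&(w[...,2]<.275)&(np.hypot(w[...,0]-.542,w[...,1]-.04)<.035); p=w[m]; print("rodtop",len(p),p.mean(0),cv2.minEnclosingCircle((p[:,:2]*1000).astype(np.float32)))
    m=(w[...,2]>.240)&(w[...,2]<.252)&(np.hypot(w[...,0]-.507,w[...,1]-.126)<.03); p=w[m]; print("knobtop",len(p),p.mean(0))
E
```

```text
scene mould 723 [ 469.6 -294.5] [174.4  49. ] 7.1 pca nan [nan nan nan]
scene base 2071 [572.4  47.5] [239.8 160.4] 8.0 pca nan [nan nan nan]
scene head 1055 [536.9  49.7] [300.5  72.4] 6.9 pca nan [nan nan nan]
scene tin 64 [578.  279.5] [76.7  6.1] 71.8 pca 71.24183080222606 [0.5777 0.2792 0.044 ]
rodtop 152 [0.5438 0.04   0.2675] ((543.1348876953125, 40.44700241088867), 21.29100799560547)
knobtop 47 [0.5104 0.1274 0.2446]
top mould 1022 [ 473.2 -299.8] [160.5  54.3] 32.8 pca nan [nan nan nan]
top base 2194 [567.9  46.9] [229.  156.6] 9.8 pca nan [nan nan nan]
top head 1470 [606.6  50.1] [254.9  57. ] 8.7 pca nan [nan nan nan]
top tin 49 [451.7 280.7] [ 9.  73.3] 64.0 pca -20.537640300022847 [0.4535 0.2799 0.035 ]
rodtop 213 [0.5393 0.0428 0.2684] ((539.4059448242188, 43.09007263183594), 19.663772583007812)
knobtop 61 [0.5064 0.1306 0.2464]
```

```bash
python3 - <<'E'
from h import *
np.set_printoptions(precision=4,suppress=True)
def comp(w,z0,z1,c,R):
    m=((w[...,2]>z0)&(w[...,2]<z1)&(np.hypot(w[...,0]-c[0],w[...,1]-c[1])<R)).astype(np.uint8)
    n,l,s,_=cv2.connectedComponentsWithStats(m,connectivity=4); k=1+s[1:,4].argmax(); return w[(l==k)&(m>0)]
for c in("scene","top"):
    w=cloud(c,np.load(c+"_d.npy"))
    for n,z0,z1,ct,R in(("mould",.048,.063,(.476,-.291),.1),("base",.0135,.03,(.575,.04),.2),("head",.19,.209,(.58,.04),.16),("tin",.042,.06,(.49,.25),.12)):
        p=comp(w,z0,z1,ct,R); r=cv2.minAreaRect((p[:,:2]*1000).astype(np.float32))
        q=p[:,:2]-p[:,:2].mean(0); ev,V=np.linalg.eigh(q.T@q); d=V[:,1]
        print(c,n,len(p),np.round(r[0],1),np.round(r[1],1),round(r[2],1),"pca",np.degrees(np.arctan(d[1]/d[0])),p.mean(0))
print(env.hold_point_z,current_eef_rot(),[env.ik([.3,0,.3],q) is not None for q in([1,0,0,0],)])
E
```

```text
scene mould 729 [ 480.6 -294.5] [153.  57.] 1.8 pca 1.7766100607204518 [ 0.483  -0.294   0.0551]
scene base 2084 [574.9  44.2] [238.5 159.9] 7.5 pca 17.680844726748706 [0.5905 0.0399 0.0205]
scene head 1093 [585.3  45.5] [205.8  60. ] 7.5 pca 9.486147062639636 [0.6084 0.0462 0.2   ]
scene tin 61 [575.8 275. ] [77.9 13.7] 63.5 pca 69.80730186838984 [0.5753 0.2749 0.0478]
top mould 1024 [ 477.1 -291.2] [151.3  57.3] 1.5 pca 1.7531241222513676 [ 0.4761 -0.2907  0.0558]
top base 2200 [572.1  47.8] [235.9 159.8] 7.5 pca -20.66834807907154 [0.5459 0.0281 0.0213]
top head 1476 [582.4  49. ] [205.6  60. ] 7.6 pca 7.538192128674444 [0.5836 0.0473 0.2006]
top tin 109 [496.1 267.9] [ 42.7 151.1] 86.0 pca -13.428687970004649 [0.5019 0.2674 0.0494]
0.0187 [ 0.7961  0.6052 -0.     -0.    ] [True]
```

Poses from both cameras, averaged: bed (0.5415, 0.0417) at yaw 7.5°, mould (0.4788, -0.2929) at yaw 1.65°, rod ≈ 0.0765, clamp ≈ 0. First I'll raise the rod, after checking that all poses are reachable.

```bash
cat >> h.py <<'E'
from scipy.spatial.transform import Rotation as Rn
BED=np.array([.5415,.0417,.02]); YP=np.radians(7.5); MO=np.array([.4788,-.2929,0.]); YM=np.radians(1.65)
PIV=np.array([.054,.010]); TILT=np.radians(39); GX,GH=-.057,.040; HZ=env.hold_point_z
def P(x,y,z): return BED+Rn.from_euler('z',YP).apply([x,y,z-.02])   # press frame -> world (z from counter)
def down(a): # jaws along world azimuth a
    best=None
    for s in(0,np.pi):
        x=np.array([np.cos(a+s),np.sin(a+s),0]);z=np.array([0,0,-1.])
        yield Rn.from_matrix(np.c_[x,np.cross(z,x),z]).as_quat()
def lean(yaw):
    for s in(1,-1):
        z=np.array([np.sin(TILT),0,-np.cos(TILT)]);x=np.array([0,s,0.])
        yield (Rn.from_euler('z',yaw)*Rn.from_matrix(np.c_[x,np.cross(z,x),z])).as_quat()
def mpose(c,yaw,s): # tool pose holding mould with origin c
    q=list(lean(yaw))[s]; g=np.array(c)+Rn.from_euler('z',yaw).apply([GX,0,GH])
    return g+Rn.from_quat(q).apply([0,0,HZ]),q
E
python3 - <<'E'
from h import *
np.set_printoptions(precision=3,suppress=True)
w=cloud("top",np.load("top_d.npy"));im=np.load("top_i.npy").astype(int)
m=(im[...,0]-im[...,1]>50)&(w[...,2]>.03)&(np.hypot(w[...,0]-.3,w[...,1]+.25)<.15)
print("pink",np.nanmin(w[m],0),np.nanmax(w[m],0))
m=(im[...,2]-im[...,1]>50)&(w[...,2]>.03)&(np.hypot(w[...,0]-.35,w[...,1]+.4)<.15)
print("purple",np.nanmin(w[m],0),np.nanmax(w[m],0))
for s in(0,1):
    for n,c,y in(("pick",MO,YM),("high",MO+[0,0,.1],YM),("side",P(0,-.2,.1),YP),("in",P(0,0,.034),YP),("set",P(0,0,.02),YP),):
        j=env.ik(*mpose(c,y,s)); print(s,n,j)
a=np.arctan2(.631,-.776)
for q in down(a): print("rod",env.ik([.5415,.0415,.237],q),env.ik([.5415,.0415,.31],q))
for th in(135,90,49):
    for q in down(np.radians(th+90)+YP): print("cl",th,env.ik(P(PIV[0]+.11*np.cos(np.radians(th)),PIV[1]+.11*np.sin(np.radians(th)),.225),q))
E
```

```text
pink [ 0.181 -0.399  0.03 ] [ 0.37  -0.185  0.063]
purple [ 0.284 -0.496  0.031] [ 0.373 -0.342  0.063]
0 pick [-1.275  0.013  2.312  0.93   0.859  2.76 ]
0 high None
0 side None
0 in [-0.413 -0.407  2.559  0.744  0.502 -2.689]
0 set [-0.413 -0.357  2.562  0.815  0.464 -2.769]
1 pick [-1.275  0.013  2.312  0.93   0.859 -0.382]
1 high [-1.275 -0.233  2.279  0.779  1.044 -0.123]
1 side [-0.893 -0.262  2.302  0.778  0.872  0.1  ]
1 in [-0.413 -0.407  2.559  0.744  0.502  0.453]
1 set [-0.413 -0.357  2.562  0.815  0.464  0.372]
rod [-0.146  0.048  1.628 -0.     1.466 -2.605] [-0.146  0.024  1.511 -0.     1.607 -2.605]
rod [-0.146  0.048  1.628 -0.     1.466  0.537] [-0.146  0.024  1.511 -0.     1.607  0.537]
cl 135 [ 0.011 -0.002  1.702 -0.     1.442  2.237]
cl 135 [ 0.011 -0.002  1.702 -0.     1.442 -0.905]
cl 90 None
cl 90 [ 0.082  0.211  1.472 -0.     1.459 -0.049]
cl 49 [ 0.046  0.389  1.254 -0.     1.498 -2.511]
cl 49 [ 0.046  0.389  1.254 -0.     1.498  0.631]
```

```bash
python3 - <<'E'
from h import *
np.set_printoptions(precision=4,suppress=True)
q=list(down(np.arctan2(.631,-.776)))[1]; R=np.array([.5415,.0415,0])
env.move_to(R+[0,0,.33],q); grip(.062)
f0=current_ft_force(); print(env.move_straight(R+[0,0,.239],v=.12,force_limit=6))
grip(0.02,50); print("gap",current_finger_gap(),current_eef_pos(),current_t())
p=current_eef_pos()
print(env.move_straight(np.array(p)+[0,0,.071],v=.08,force_limit=40),current_ft_force()-np.array(f0))
grip(.062); p=np.array(current_eef_pos()); print(p)
env.move_straight(p+[0,0,.06],v=.15)
env.move_to(*mpose(MO+[0,0,.11],YM,1)); grip(.09)
for c in("scene","top"):
    im,d=shot(c,c+"2.png"); np.save(c+"_d2.npy",d)
    w=cloud(c,d); m=(w[...,2]>.30)&(w[...,2]<.36)&(np.hypot(w[...,0]-.5415,w[...,1]-.0415)<.028)
    print("rodtop",m.sum(),np.nanmedian(w[m],axis=0))
    m=(w[...,2]>.048)&(w[...,2]<.063)&(np.hypot(w[...,0]-.479,w[...,1]+.293)<.1)
    if m.sum(): print(cv2.minAreaRect((w[m][:,:2]*1000).astype(np.float32)))
print(current_eef_pos(),current_t())
E
```

```text
False
gap 0.03798491923978506 [0.5414 0.0418 0.2395] 5.3583
False [-0.0417  0.5669 -2.4485]
[0.5414 0.0418 0.3107]
rodtop 227 [0.5495 0.0399 0.3383]
((479.8487548828125, -295.2403259277344), (154.78933715820312, 57.61635971069336), 1.412531852722168)
rodtop 267 [0.5386 0.0427 0.34  ]
((477.1128234863281, -291.0332946777344), (151.36163330078125, 57.10774230957031), 1.27375328540802)
[ 0.4336 -0.2942  0.1355] 9.775
```

View pics/scene2.png

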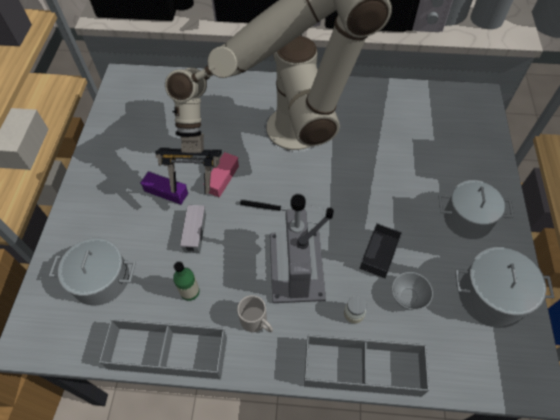

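The rod is up (knob at scene (298,203), top z ≈ 0.339), and the open gripper is lined up over the mould's front end. Now the pick.

```bash
python3 - <<'E'
from h import *
np.set_printoptions(precision=4,suppress=True)
print(env.move_straight(mpose(MO,YM,1)[0],v=.09,force_limit=6), current_eef_pos(),current_ft_force())
f0=np.array(current_ft_force())
grip(.04,60); print("gap",current_finger_gap(),current_ft_force()-f0)
env.move_straight(mpose(MO+[0,0,.1],YM,1)[0],v=.1)
print(current_finger_gap(),current_ft_force()-f0)
env.move_straight(*mpose(P(0,-.2,.1),YP,1),v=.15)
print(current_t(),current_finger_gap())
for c in("scene","top"):
    im,d=shot(c); w=cloud(c,d); ct=P(0,-.2,.1)
    m=(w[...,2]>.12)&(w[...,2]<.19)&(np.hypot(w[...,0]-ct[0]-.03,w[...,1]-ct[1])<.065)
    p=w[m]; A=np.c_[p[:,:2]-ct[:2],np.ones(len(p))]
    for _ in range(5):
        s=np.linalg.lstsq(A,p[:,2],rcond=None)[0]; k=abs(A@s-p[:,2])<.006; A,p=A[k],p[k]
    print(c,"lid plane",len(p),s,np.degrees(np.arctan(s[:2])), cv2.minAreaRect((p[:,:2]*1000).astype(np.float32)), "expect c",ct)
    if c=="scene": cv2.imwrite("pics/s3.png",cv2.resize(im[110:320,120:400],None,fx=2.5,fy=2.5)[:,:,::-1])
E
```

```text
False [ 0.4338 -0.2947  0.026 ] [ 0.3635 -0.9713 -0.062 ]
gap 0.0554091558436718 [-0.5405  0.1679  0.4061]
0.05552801572508436 [-0.3184  1.1344 -4.5746]
14.125 0.05500171827154541
scene lid plane 586 [-0.0351 -0.0275  0.1542] [-2.0084 -1.575 ] ((589.1106567382812, -154.74977111816406), (111.68832397460938, 55.65424346923828), 8.68691349029541) expect c [ 0.5676 -0.1566  0.1   ]
top lid plane 799 [-0.0105 -0.0097  0.1551] [-0.6043 -0.5536] ((586.6060791015625, -152.653564453125), (108.34382629394531, 56.61604309082031), 7.619968891143799) expect c [ 0.5676 -0.1566  0.1   ]
```

View pics/s3.png

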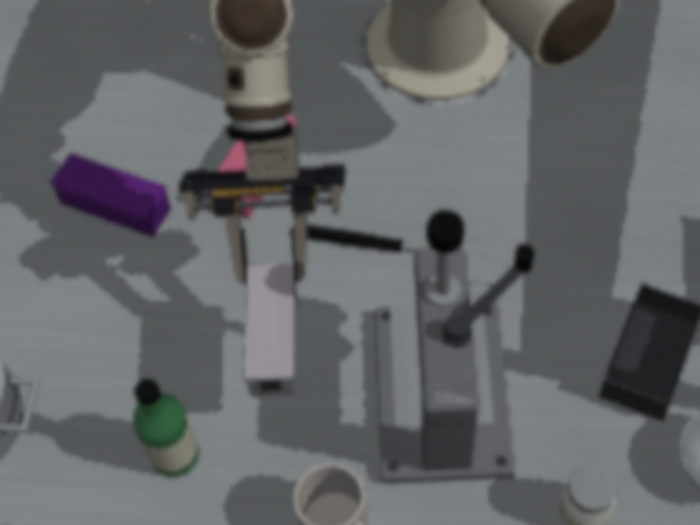

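The mould is held nearly level (about 1° of sag), with no measurable offset from the expected pose. Next I'll slide it in sideways and set it down.

```bash
python3 - <<'E'
from h import *
np.set_printoptions(precision=4,suppress=True)
env.move_straight(*mpose(P(0,-.2,.035),YP,1),v=.1)
f0=np.array(current_ft_force())
print(env.move_straight(mpose(P(0,0,.035),YP,1)[0],v=.1,force_limit=10),current_ft_force()-f0)
print(env.move_straight(mpose(P(0,0,.0215),YP,1)[0],v=.03,force_limit=4),current_eef_pos()-mpose(P(0,0,.02),YP,1)[0],current_ft_force()-f0)
print(env.move_straight(mpose(P(0,0,.0185),YP,1)[0],v=.01,force_limit=5),current_eef_pos()-mpose(P(0,0,.02),YP,1)[0],current_ft_force()-f0,current_t())
E
```

```text
False [-0.3055  0.0408  0.6527]
False [ 0.     -0.0001  0.0015] [-1.2445 -0.6987  0.288 ]
True [ 0.0005 -0.0002  0.0001] [ 0.8547 -0.1999  4.6484] 18.05
```

```bash
python3 - <<'E'
from h import *
np.set_printoptions(precision=4,suppress=True)
grip(.08); p=np.array(current_eef_pos()); z=Rn.from_quat(current_eef_rot()).apply([0,0,1])
env.move_straight(p-.15*z,v=.12)
q=list(down(np.arctan2(.631,-.776)))[1]
env.move_straight(p-.15*z+[0,0,.1],v=.15)
grip(0.0,10)
for c in("scene","top"):
    im,d=shot(c); w=cloud(c,d); i=Rn.from_euler('z',-YP).apply((w-BED).reshape(-1,3)).reshape(w.shape)
    m=(abs(i[...,2]-.055)<.006)&(abs(i[...,0])<.1)&(abs(i[...,1])<.06); r=cv2.minAreaRect((i[m][:,:2]*1000).astype(np.float32))
    print(c,m.sum(),r,np.median(i[m],0),"front end",np.percentile(i[m],2,axis=0),np.percentile(i[m],98,axis=0))
    m=(i[...,2]>.29)&(i[...,2]<.34)&(np.hypot(i[...,0],i[...,1])<.04); print("rodtop",np.nanmedian(i[m],0))
    b=cv2.resize(im[140:310,190:370],None,fx=3,fy=3)[:,:,::-1]; cv2.imwrite(f"pics/4{c}.png",b)
a=[cv2.imread(f"pics/4{c}.png") for c in("scene","top")]; cv2.imwrite("pics/4.png",cv2.resize(np.hstack(a),(800,378)))
print(current_t(),current_finger_gap())
E
```

```text
Traceback (most recent call last):
plant.Unreachable: the arm cannot follow that straight line within its joint ranges
```

```bash
python3 - <<'E'
from h import *
np.set_printoptions(precision=3,suppress=True)
p=np.array(current_eef_pos()); q=current_eef_rot(); print(p,current_q(),current_finger_gap())
R=Rn.from_quat(q); z=R.apply([0,0,1])
for s in(.02,.04,.06,.08,.1,.12): print("axis",s,env.ik(p-s*z,q))
for s in(.02,.04,.06,.08,.1): 
    d=Rn.from_euler('z',YP).apply([-.7,0,.7]); print("45",s,env.ik(p+s*d,q))
ax=Rn.from_euler('z',YP).apply([0,1,0])
for dt in(-12,-6,6,12,20):
    q2=(Rn.from_rotvec(np.radians(dt)*ax)*R).as_quat(); print("tilt",dt,[env.ik(p-s*z,q2) is not None for s in(0,.04,.06,.08,.1,.12,.15)])
E
```

```text
[0.495 0.037 0.043] [-0.413 -0.355  2.565  0.817  0.464  0.369] 0.08012820854754668
axis 0.02 [-0.44  -0.474  2.599  0.724  0.54   0.458]
axis 0.04 [-0.47  -0.599  2.631  0.65   0.629  0.529]
axis 0.06 [-0.503 -0.731  2.66   0.593  0.73   0.585]
axis 0.08 [-0.541 -0.867  2.685  0.552  0.842  0.627]
axis 0.1 None
axis 0.12 None
45 0.02 [-0.443 -0.476  2.604  0.729  0.539  0.451]
45 0.04 [-0.477 -0.607  2.642  0.656  0.63   0.517]
45 0.06 [-0.515 -0.748  2.678  0.6    0.736  0.57 ]
45 0.08 None
45 0.1 None
tilt -12 [False, False, False, False, False, False, False]
tilt -6 [True, False, False, False, False, False, False]
tilt 6 [True, True, True, True, True, True, False]
tilt 12 [True, True, True, True, True, True, True]
tilt 20 [True, True, True, True, True, True, True]
```

```bash
python3 - <<'E'
from h import *
np.set_printoptions(precision=4,suppress=True)
p=np.array(current_eef_pos()); R=Rn.from_quat(current_eef_rot()); z=R.apply([0,0,1])
env.move_straight(p-.08*z,v=.1)
q2=(Rn.from_rotvec(np.radians(20)*Rn.from_euler('z',YP).apply([0,1,0]))*R).as_quat()
t=P(-.095,-.18,.2)
try: env.move_straight(t,q2,v=.15)
except env.Unreachable: print("line no"); env.move_to(t,q2)
grip(0.0,10)
for c in("scene","top"):
    im,d=shot(c); w=cloud(c,d); i=Rn.from_euler('z',-YP).apply((w-BED).reshape(-1,3)).reshape(w.shape)
    m=(abs(i[...,2]-.055)<.006)&(abs(i[...,0])<.1)&(abs(i[...,1])<.06); r=cv2.minAreaRect((i[m][:,:2]*1000).astype(np.float32))
    print(c,m.sum(),r,np.percentile(i[m],2,axis=0),np.percentile(i[m],98,axis=0))
    m=(i[...,2]>.29)&(i[...,2]<.34)&(np.hypot(i[...,0],i[...,1])<.04); print("rodtop",np.nanmedian(i[m],0))
    b=cv2.resize(im[140:310,190:370],None,fx=3,fy=3)[:,:,::-1]; cv2.imwrite(f"pics/4{c}.png",b)
a=[cv2.imread(f"pics/4{c}.png") for c in("scene","top")]; cv2.imwrite("pics/4.png",cv2.resize(np.hstack(a),(800,378)))
print(current_t(),current_finger_gap())
E
```

```text
scene 9 ((15.317584991455078, -29.913267135620117), (0.5524018406867981, 116.9419937133789), 89.9212417602539) [-0.0431 -0.0302  0.0509] [ 0.0735 -0.0296  0.0578]
rodtop [ 0.0075 -0.0023  0.3184]
top 161 ((-65.09375, 1.8216934204101562), (23.2253360748291, 55.65540313720703), 0.9082223773002625) [-0.076  -0.0248  0.0517] [-0.054   0.0284  0.0602]
rodtop [-0.0034  0.0011  0.3201]
22.35 0.00038291005899393753
```

View pics/4.png

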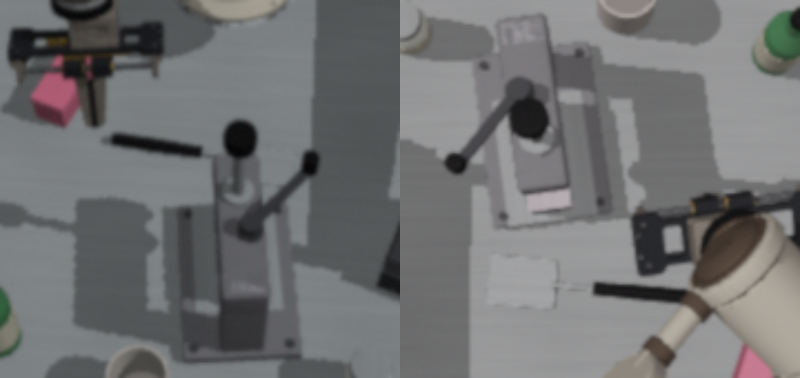

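The mould stands flat under the head: its front end shows centred in the top crop at (548,200), about 75 mm ahead of the bed point. The rod foot is clear above it. Now I'll lower the rod.

```bash
python3 - <<'E'
from h import *
np.set_printoptions(precision=4,suppress=True)
q=list(down(np.arctan2(.631,-.776)))[1]; R=np.array([.5415,.0415,0])
p=np.array(current_eef_pos())
env.move_to([.46,-.10,.37],q); env.move_straight(R+[0,0,.37],v=.2)
f0=np.array(current_ft_force())
print(env.move_straight(R+[0,0,.334],v=.08,force_limit=15),current_ft_force()-f0,current_eef_pos())
print(env.move_straight(R+[0,0,.296],v=.05,force_limit=15),current_ft_force()-f0,current_eef_pos())
print(env.move_straight(R+[0,0,.282],v=.01,force_limit=7),current_ft_force()-f0,current_eef_pos())
print(current_t())
E
```

```text
False [1.9978 0.6669 1.9268] [0.5414 0.0415 0.3338]
False [0.3188 0.5704 1.5047] [0.541  0.0416 0.2955]
False [-1.6561 -0.2765  4.3214] [0.5416 0.0415 0.282 ]
27.125
```

```bash
python3 - <<'E'
from h import *
np.set_printoptions(precision=4,suppress=True)
print(current_ft_force(),current_eef_pos(),current_eef_rot())
R=np.array([.5415,.0415,0])
env.move_straight(R+[0,0,.33],v=.1); print(current_ft_force()); env.move_straight(P(-.02,-.16,.33),v=.2)
for c in("scene","top"):
    im,d=shot(c); w=cloud(c,d); i=Rn.from_euler('z',-YP).apply((w-BED).reshape(-1,3)).reshape(w.shape)
    m=(i[...,2]>.24)&(i[...,2]<.34)&(np.hypot(i[...,0],i[...,1])<.03); print("rodtop",m.sum(),np.nanmedian(i[m],0)+[0,0,.02])
    m=(abs(i[...,2]-.055)<.008)&(abs(i[...,0])<.1)&(abs(i[...,1])<.06); r=cv2.minAreaRect((i[m][:,:2]*1000).astype(np.float32)); print(m.sum(),r,i[m].mean(0),i[m].min(0),i[m].max(0))
    b=cv2.resize(im[140:310,190:370],None,fx=3,fy=3)[:,:,::-1]; cv2.imwrite(f"pics/4{c}.png",b)
a=[cv2.imread(f"pics/4{c}.png") for c in("scene","top")]; cv2.imwrite("pics/5.png",cv2.resize(np.hstack(a),(800,378)))
print(current_t())
E
```

```text
[-2.3277 -0.6826  3.2748] [0.5416 0.0415 0.282 ] [ 0.9423 -0.3348  0.0001 -0.0001]
[-0.3997 -0.1474 -0.6815]
rodtop 217 [ 0.0072 -0.0025  0.3029]
9 ((15.449481964111328, -29.816265106201172), (0.426949679851532, 121.13333129882812), 89.9744873046875) [ 0.0099 -0.0298  0.0529] [-0.0451 -0.03    0.047 ] [ 0.076  -0.0296  0.0598]
rodtop 246 [-0.0034  0.0012  0.3046]
129 ((-65.18780517578125, 5.607654571533203), (48.270912170410156, 23.298505783081055), 88.57378387451172) [-0.0646  0.0073  0.0558] [-0.0767 -0.0188  0.0504] [-0.0533  0.0295  0.0612]
28.8167
```

View pics/5.png

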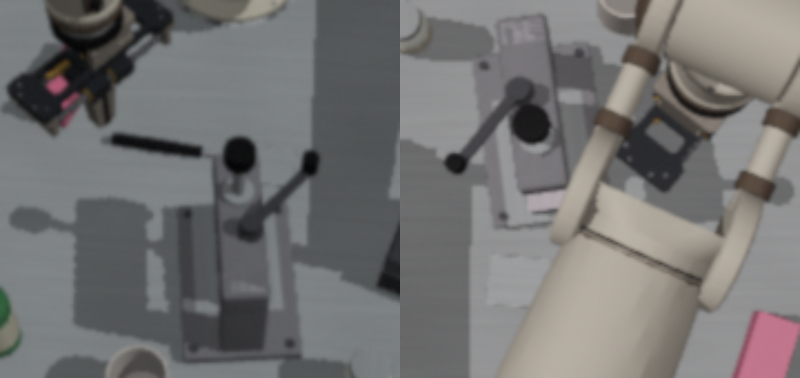

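```bash
python3 - <<'E'
from h import *
np.set_printoptions(precision=4,suppress=True)
p=np.array(current_eef_pos()); print(p,current_finger_gap())
im,d=shot("scene"); w=cloud("scene",d)
m=(np.hypot(w[...,0]-p[0],w[...,1]-p[1])<.05)&(w[...,2]>.25)
q=w[m]; print(m.sum(),np.percentile(q[:,2],[0,1,3,5,10,20]));k=q[:,2]<np.percentile(q[:,2],8); print(q[k].mean(0)-p, q[k][:12]-p)
E
```

```text
[ 0.5426 -0.1184  0.3301] 0.0005006368522435167
3562 [0.3516 0.3682 0.3936 0.4474 0.4632 0.4847]
[0.0131 0.0067 0.0844] [[-0.0221  0.042   0.1265]
 [-0.021   0.0447  0.1282]
 [-0.0186  0.0449  0.1275]
 [-0.015   0.0405  0.1278]
 [-0.0149  0.043   0.1281]
 [-0.0171  0.045   0.1255]
 [-0.0128  0.0383  0.1265]
 [-0.0126  0.0408  0.127 ]
 [-0.015   0.0452  0.1242]
 [-0.0106  0.0434  0.1259]
 [-0.0036  0.0419  0.1272]
 [ 0.0006  0.0376  0.1284]]
```

With the fingers closed, the tips sit about 21.5 mm above the nominal TCP (lowest gripper point z 0.3516 with TCP at 0.330). That explains why the rod is only partway down. It still has about 13.5 mm to go, so I'll keep pushing gently.

```bash
python3 - <<'E'
from h import *
np.set_printoptions(precision=4,suppress=True)
R=np.array([.5415,.0415,0])
env.move_straight(R+[0,0,.33],v=.2); env.move_straight(R+[0,0,.288],v=.12)
f0=np.array(current_ft_force())
print(env.move_straight(R+[0,0,.273],v=.03,force_limit=12),current_ft_force()-f0,current_eef_pos())
print(env.move_straight(R+[0,0,.263],v=.008,force_limit=5),current_ft_force()-f0,current_eef_pos())
z=current_eef_pos()[2]
env.move_straight(R+[0,0,z+.05],v=.12); env.move_straight(P(-.06,-.16,.34),v=.2)
for c in("scene","top"):
    im,d=shot(c); w=cloud(c,d); i=Rn.from_euler('z',-YP).apply((w-BED).reshape(-1,3)).reshape(w.shape)
    m=(i[...,2]>.24)&(i[...,2]<.34)&(np.hypot(i[...,0],i[...,1])<.03); print("rodtop",m.sum(),np.nanmedian(i[m],0)+[0,0,.02])
print(current_t())
E
```

```text
False [0.7246 0.5917 1.1153] [0.5417 0.0415 0.2731]
True [-0.9561  0.9723  2.9338] [0.5417 0.0415 0.2678]
rodtop 212 [ 0.0073 -0.0027  0.2886]
rodtop 241 [-0.0033  0.0012  0.2906]
33.3917
```

```bash
python3 - <<'E'
from h import *
np.set_printoptions(precision=4,suppress=True)
R=np.array([.5415,.0415,0])
env.move_straight(R+[0,0,.33],v=.25); env.move_straight(R+[0,0,.276],v=.12)
f0=np.array(current_ft_force())
print(env.move_straight(R+[0,0,.262],v=.008,force_limit=9),current_ft_force()-f0,current_eef_pos())
env.move_straight(R+[0,0,.34],v=.15)
def pose(th,lag,z):
    t=np.radians(th);u=np.array([np.cos(t),np.sin(t)]);n=np.array([-u[1],u[0]])
    xy=PIV+.11*u+lag*n; return P(xy[0],xy[1],z),list(down(t+np.pi/2+YP))[1]
env.move_to(*pose(135,.048,.34)); print(env.move_straight(pose(135,.048,.206)[0],v=.12,force_limit=6))
f0=np.array(current_ft_force())
for th in(135,123,111,99,87,75,63,54):
    r=env.move_straight(*pose(th,.029,.206),v=.09,force_limit=12)
    print(th,r,current_ft_force()-f0)
    if r: break
print(current_t())
if not r: print(env.move_straight(*pose(45,.029,.206),v=.03,force_limit=7),current_ft_force()-f0)
e=np.array(current_eef_pos()); i=Rn.from_euler('z',-YP).apply(e-BED); print("tip",i)
b=pose(49,.06,.206)[0]; env.move_straight(b,v=.1); env.move_straight(b+[0,0,.15],v=.15)
env.move_to(P(-.12,-.2,.36),list(down(np.arctan2(.631,-.776)))[1])
for c in("scene","top"):
    im,d=shot(c); w=cloud(c,d); i=Rn.from_euler('z',-YP).apply((w-BED).reshape(-1,3)).reshape(w.shape)
    m=(i[...,2]>.24)&(i[...,2]<.34)&(np.hypot(i[...,0],i[...,1])<.03); print("rodtop",m.sum(),np.nanmedian(i[m],0)+[0,0,.02])
    m=(abs(i[...,2]-.226)<.006)&(i[...,1]>.06)&(i[...,1]<.15)&(abs(i[...,0]-.06)<.15); k=np.median(i[m],0); print("knob",m.sum(),k,np.degrees(np.arctan2(k[1]-PIV[1],k[0]-PIV[0])))
    b=cv2.resize(im[140:310,190:370],None,fx=3,fy=3)[:,:,::-1]; cv2.imwrite(f"pics/4{c}.png",b)
a=[cv2.imread(f"pics/4{c}.png") for c in("scene","top")]; cv2.imwrite("pics/6.png",cv2.resize(np.hstack(a),(800,378)))
print(current_t())
E
```

```text
True [0.4267 0.8123 2.9646] [0.5415 0.0415 0.2678]
False
135 False [ 0.6445 -0.4645 -0.0927]
123 False [-0.5084  0.0207 -0.4483]
111 False [-0.1357  0.6948 -1.1987]
99 False [ 0.6418  0.1006 -0.6358]
87 False [0.4616 0.0209 0.1266]
75 False [ 0.3158 -0.445  -0.4027]
63 False [-0.2341  0.1828  0.3728]
54 False [-0.2482 -0.1286  0.0808]
42.425
True [-0.9686  0.7747  2.1219]
tip [0.107  0.1108 0.1855]
rodtop 212 [ 0.0078 -0.0028  0.2886]
knob 52 [0.1293 0.0928 0.2257] 47.713608075214
rodtop 246 [-0.003   0.001   0.2903]
knob 61 [0.1243 0.0962 0.2269] 50.80732632485113
46.1167
```

View pics/6.png

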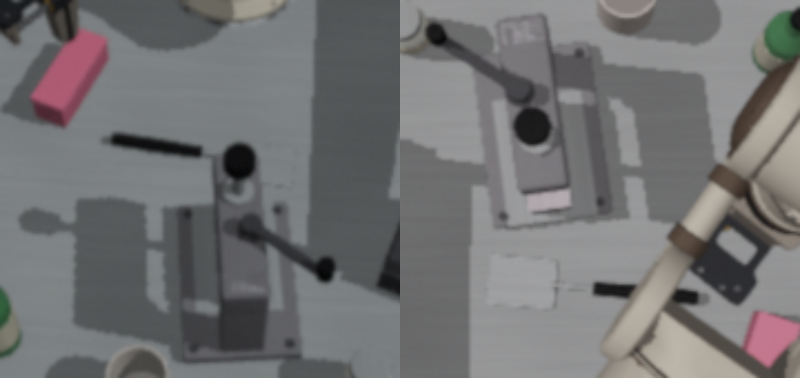

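Lever points back-left at ≈ 49°, and the rod stopped at the same height on the second push. I'll make one confirming push on the lever with a higher threshold, then hand in.

```bash
python3 - <<'E'
from h import *
np.set_printoptions(precision=4,suppress=True)
def pose(th,lag,z):
    t=np.radians(th);u=np.array([np.cos(t),np.sin(t)]);n=np.array([-u[1],u[0]])
    xy=PIV+.11*u+lag*n; return P(xy[0],xy[1],z),list(down(t+np.pi/2+YP))[1]
env.move_to(*pose(49,.055,.36)); env.move_straight(pose(49,.055,.206)[0],v=.2,force_limit=8)
env.move_straight(pose(49,.034,.206)[0],v=.08,force_limit=10)
print(env.move_straight(pose(49,.015,.206)[0],v=.03,force_limit=14))
i=Rn.from_euler('z',-YP).apply(np.array(current_eef_pos())-BED); print("tip",i)
b=pose(49,.06,.206)[0]; env.move_straight(b,v=.15); env.move_straight(b+[0,0,.15],v=.2)
for c in("scene","top"):
    im,d=shot(c); w=cloud(c,d); i=Rn.from_euler('z',-YP).apply((w-BED).reshape(-1,3)).reshape(w.shape)
    m=(abs(i[...,2]-.226)<.006)&(i[...,1]>.06)&(i[...,1]<.12)&(abs(i[...,0]-.12)<.04); k=np.median(i[m],0); print("knob",m.sum(),k,np.degrees(np.arctan2(k[1]-PIV[1],k[0]-PIV[0])))
print(current_t()); hand_in()
E
```

```text
True
tip [0.1065 0.1104 0.1855]
knob 53 [0.1286 0.0922 0.2254] 47.74448532469144
knob 63 [0.1246 0.0957 0.2261] 50.51426232529654
50.7167
the job is handed in; nothing more can be done
```

I did the whole job in the order asked and handed it in at about 51 s of the 69 s allowed. The robot was touching nothing at that point.

- **Rod raised:** I gripped the knob and lifted the rod about 71 mm, which left its foot well clear of the mould's place.
- **Mould placed:** I gripped the grey steel mould near its front end with the tool leaning 39°, brought it in from the right, and lowered it until it touched the base. A camera check put its front end about 75 mm ahead of the bed point and within 1 mm of the centre line. The part under the head was hidden, so I could not check its middle directly. The front-end fit showed about 0.9° of turn, roughly the size of the measuring error.
- **Rod lowered:** My first push stopped about 13 mm above the lid, because with the fingers shut the tips sit about 21 mm short of the nominal TCP. I corrected for that. Two gentle pushes, with force limits of 5 N and 9 N, then stopped at the same height. The cameras put the knob top at 0.289–0.290 m, where 0.290 m was expected.
- **Clamp locked:** I pushed the lever to its stop, then pushed again with a 14 N limit; it stopped within about 1 mm of the same place. The lever reads 47.7° in one camera and 50.5° in the other, where the stop is at 49°. The two cameras differ by 3–10 mm, more for higher points, so I used their average.

I did not knowingly touch anything else, and nothing looked out of place in the pictures. I did not measure the bystanders' positions at the end.

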